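Turn the striped glaze tile in the lining jig and set the brush bridge

ROBOT

A 6-joint arm with a two-finger parallel gripper is mounted at the origin on a cart in front of the work surface, level with it; the furniture and walls round the work are solid. World frame = base frame: x ahead of the robot, y to its left, z up, the work surface at z = 0. Lengths are in m, angles in rad, forces in N, time in s.
With the tool pointing down it reaches from about 0.35 to 0.875 m from the base axis. Payload 15.5 kg.
Tool frame: the origin (TCP) lies on the front face of the gripper's body, between the roots of the fingers; the fingertips stand 73 mm ahead of it and the grasp point (between the pads) lies 54 mm ahead of it; y points along the fingers, z is the direction in which the jaws open and shut, and the axes are right-handed (so a half turn about y gives the same grasp; the last joint's range is limited). The gripper opens to 85 mm and grips with 20 to 120 N. Pads are 22 mm wide; open, the fingers measure 114 mm over their backs; the gripper's body (76 mm by 85 mm) begins 54 mm behind the grasp point. The pads swing forward as they close: fully open they stand 13 mm farther back than shut.
Start: joints at [-1.226, 0.494, 1.345, -0, 1.302, -0.096], TCP at [0.267, -0.565, 0.304] pointing down, gripper open.
Joint ranges: [-2.91, 2.91], [-0.82, 2.16], [0.22, 2.67], [-1.22, 4.37], [0.12, 2.79], [-3.08, 3.08]. Speed limits (rad/s): [1.89, 1.89, 2.57, 3.01, 3.01, 3.01].

INTERFACE

Orientations are given as [roll, pitch, yaw] about the fixed x, y, z axes, in that order (R = Rz(yaw) Ry(pitch) Rx(roll)).
In Python, from cell import observe, capture, camera_info, job_done gives the robot as it stands.
- The arm moves only by the tool move_arm, never from a script. Its argument "commands" is text: rows parted by semicolons, each of 5 numbers parted by spaces: the shift along the tool's x, y, z each as a share of 40 cm, from -1 to 1, then the turn about the tool's y as a share of pi rad, from -1 to 1, then the opening, from 0 (shut) to 1 (fully open). A call has exactly 5 rows; each row is the pose to reach, as a shift and turn from the pose measured when the call began, along the tool's axes at that moment, turning the shorter way round; what a row does not reach only later rows make up. A row lasts 1/10 s, in which the tool goes at most 50 mm and 8.59 degrees, less where a joint would pass 70% of its speed; a pose out of reach is approached as far as the arm can. A call with a number of a shift or a turn outside -1 to 1 is refused whole. A call with a gripper value outside its range is refused whole. The fingers move at their own pace and stop on an object; "grip_force" is the grip in N (left out, the last holds). Time passes only in rows, so rows that repeat a pose let the fingers close, or fill a call up. It gives the time, the measured TCP pose, the force and the opening at its end, in the units of the state.
- observe(): the state, without advancing time (a new reading comes with each control period).
- capture(name): name is "scene" or "side" or "wrist"; returns (picture, depth): 420x560x3 uint8, red, green, blue; 420x560 float32, m along the optical axis (not along the pixel's ray), 0 where there is no reading.
- camera_info(name): a dict with "fx", "fy", "cx", "cy" (pixels), "rvec" (rotation vector, rad) and "tvec" (3), from world to camera coordinates, as OpenCV has them; the wrist camera has in their place "hand_eye" (4x4, takes a point from camera to tool coordinates, whose origin is the TCP and whose axes are the tool frame's). Camera axes: x right, y down, z forward; pixel columns grow to the right and rows downward; lengths in m; the calibration is good to about 2 mm. A picture is of the moment at which its call begins: read the wrist's pose just before it. camera_info takes no time and is no camera call.
- job_done(): hands the job in, once; it reports no verdict.
The state is a dict: "time_s": time; "q": joint angles; "joint_velocities": joint speeds; "effort": joint torques, N m; "ee_pos": TCP position; "orientation": TCP orientation; "contact_force": force on the tool from outside, world axes, zero at the start; "wrist_torque": the same for the moment, N m; "finger_gap": opening from 0.0 (shut) to 1.0 (fully open).
Only numpy, scipy, OpenCV 4.12 (cv2) and the standard library are available. Lean on these libraries where they do the work, as an engineer would, in place of code of your own. Each camera call takes 0.05 s, during which the arm holds its last target.

TASK

The glaze tile has its first set of stripes and must be turned for the second. Stand the yellow-banded glaze pot off the jig, upright on the bench beside it; slide the tile a quarter turn by pushing its edges round against the left post of the jig, and push it fully home into the corner against both rails, so that its stripes run square across under the line of the posts; then lay the wooden ruler on the two posts, between their pins, as the brush bridge. Do not touch the unfired stripes, keep the tile flat on the jig, and leave the green-banded pot, the clay bowl and the glaze jar alone.

Things in the scene. Friction and masses are not known exactly. Their poses are not given: they have to be found in the camera images.
- jig: plywood lining jig, fixed, may stand a little turned. Origin: on the plywood's top face (24 mm above the table, 14 mm above the flat work board it overlaps), where the tile's centre belongs. x away from the robot, y left, z up. Plywood: x -205 to +70, y -78 to +125 mm, plus an arm x -65 to +70, y -145 to -70 mm
- rail_corner (a point): inner corner of the jig's two low wooden rails (10 mm high), at x +50, y +50 mm in the jig's frame, on the plywood: the far rail's inner face is the line x = +50 mm (y -50 to +50), the left rail's inner face y = +50 mm (x +9 to +50). The left post's right side lies on the same line y = +50 mm, prolonging the left rail towards the robot. Axes as the jig's
- left_post: left ruler post of the jig, pale wood, fixed, 34 mm high, 52 mm (x) by 22 mm (y) with fully rounded ends; on it two brass pins with domed tops at x -21.5 and +21.5 mm (8 mm thick, 14 mm high, 35 mm gap). Origin: centre of its foot, x -18, y +61 mm in the jig's frame. The tile turns round its end towards the robot (rounding: radius 11 mm, centre x -33, y +61 mm in the jig's frame)
- right_post: right ruler post of the jig, the same shape and pins; its foot's centre is at x -18, y -122 mm in the jig's frame
- ruler_rest (a point): point on the jig midway between the pin pairs in x, at the height of the post tops (34 mm above the plywood), at x -18, y -45 mm in the jig's frame: where the middle of the ruler's underside belongs, ruler along the jig's y. Free play is 3.5 mm either way across the ruler and 40 mm along it
- tile: loose square ceramic tile, cream, 100 x 100 mm and 16 mm thick, about 0.35 kg, too wide to grip, lying flat on the plywood on the robot's side of the left post; origin at the centre of its underside, z up. Its stripes run along its own x; at the start they lie roughly along the jig's y (within 20 degrees), in the end they must lie along the jig's x (either end may be forward)
- stripes: four unfired glaze stripes (blue, brown, green, yellow) on top of the tile, 86 x 15 mm each, 1.2 mm thick, along the tile's x; they reach to 7 mm from the tile's edges; not to be touched
- pot_centre (a point): centre (half-way up) of the loose plastic glaze pot with a white lid and a yellow band, 60 mm diameter, 69 mm tall, about 0.2 kg; its lid is the top 15 mm, 60 mm diameter; standing on the plywood where the tile must go
- ruler_centre (a point): centre (half-way up) of the loose plain wooden ruler, 28 mm wide (x), 300 mm long (y), 8 mm thick, lying on the table to the right
- green_pot: bystander: plastic glaze pot with a white lid and a green band, 63 mm diameter, 89 mm tall, on the work board to the right; origin at the centre of its underside
- bowl: bystander: small clay bowl, 68 mm diameter, 36 mm tall, on the work board; origin at the centre of its underside
- glaze_jar: bystander: glass jar of blue-green glaze with a metal lid, 69 mm diameter, 108 mm tall, on the table to the left of the jig; origin at the centre of its underside

How it is judged:
On the way, in this order (a step that is already met when the one before it is completed fails the run):
1. the tile, part-way round (its stripes 11 to 66 degrees from the jig's x), is pressed against the left post (contact force between tile and left_post above 0.3 N and angle between the x axis of tile and the x axis of jig, either way round between 0.2 and 1.15 rad).
2. the tile has made its quarter turn and is home against both rails (angle between the x axis of tile and the x axis of jig, either way round below 0.06 rad and x of tile in the frame of jig above -0.004 m and y of tile in the frame of jig above -0.004 m and z of tile in the frame of jig below 0.004 m), for 0.2 s.
3. the ruler lies on both posts, between the pins (z of ruler_centre in the frame of ruler_rest between 0.001 and 0.008 m and x of ruler_centre in the frame of ruler_rest between -0.006 and 0.006 m and angle between the y axis of ruler_centre and the y axis of jig, either way round below 0.06 rad), for 0.2 s.
At the end, for the whole second after the job is handed in: Tile flat and at rest on the jig, within 4 mm of both rails, stripes along the jig's x within 3.4 degrees; yellow-banded pot upright (6 degrees) on table or work board, off the plywood; ruler seated on both posts between the pins (6 mm across, 40 mm along, 3.4 degrees) (all of step 2 and all of step 3 and linear speed of tile below 0.01 m/s and height (world z) of pot_centre between 0.028 and 0.05 m and angle between pot_centre's own z axis and vertical below 0.1 rad and y of ruler_centre in the frame of ruler_rest between -0.04 and 0.04 m); the robot touches nothing.
It fails at once if the unfired stripes are touched (contact force between stripes and anything else above 0.5 N).
It fails at once if the tile is tilted or lifted off the jig (angle between tile's own z axis and vertical above 0.15 rad or z of tile in the frame of jig above 0.012 m or z of tile in the frame of jig below -0.008 m).
It fails at once if a bystander (green-banded pot, clay bowl, glaze jar) is shifted or tipped (distance of any of green_pot, bowl, glaze_jar from where it was at the start of the episode above 0.02 m or angle between any of green_pot, bowl, glaze_jar's own z axis and vertical above 0.3 rad).
It also fails if it takes over 72 s, if anything falls off the work surface, if the arm or the gripper's body presses on something with over 40 N, if the wrist force passes 120 N, or if a joint passes its speed limit or range.

## Working session

There is one attempt and no reset: what is moved stays moved. The work goes in short steps, Python scripts to look and compute and a tool call to move; the robot and the scene stay as the last step left them, time stands still between calls to the robot, and variables do not carry over. Pictures are saved under pics/ and viewed, and the job is handed in when it is done.

Besides the shell and the picture viewer there is one more tool, called by a JSON object that holds its "op" and its "data". move_arm: Moves the arm, as the interface text tells. Its arguments: {"type":"object","properties":{"commands":{"type":"string"},"grip_force":{"type":"number"}},"required":["commands"]}

```bash
ls; mkdir -p pics; python3 - <<'E'
from cell import observe, capture, camera_info
import cv2
print(observe())
for n in ("scene","side"):
    im,d=capture(n); cv2.imwrite(f"pics/{n}0.png",im[:,:,::-1]); print(n,camera_info(n))
    import numpy as np; np.savez(f"{n}0.npz",im=im,d=d)
print(camera_info("wrist"))
E
```

```text
pics
{'time_s': 0.0, 'q': array([-1.22551464e+00,  4.94154875e-01,  1.34616290e+00,  1.44020143e-05,
        1.30248263e+00, -9.55187548e-02]), 'joint_velocities': array([ 0.00021672,  0.00021237,  0.00224635,  0.00135819, -0.00250582,
        0.00067599]), 'effort': array([ 2.39933463e-03, -8.82146788e+01, -3.83869600e+01,  1.07627221e-05,
        1.00588636e-02, -1.64706768e-05]), 'ee_pos': array([ 0.26656404, -0.56499093,  0.30330704]), 'orientation': array([-1.57199725e+00,  1.29006715e-04, -2.70079612e+00]), 'contact_force': array([ 0.40984404, -0.72025398,  0.4919995 ]), 'wrist_torque': array([-0.00124032, -0.00171428, -0.03055532]), 'finger_gap': 0.9995779553106607}
scene {'fx': 523.1703597060042, 'fy': 523.1703597060042, 'cx': 276.1458119798155, 'cy': 206.7301047886317, 'rvec': array([ 2.03941558, -0.84787224,  0.46049064]), 'tvec': array([-0.39908511,  0.30054   ,  1.13867055])}
side {'fx': 451.05527422310536, 'fy': 451.05527422310536, 'cx': 282.6109164793857, 'cy': 216.47621015022665, 'rvec': array([ 1.16206992, -2.50454729,  0.84817869]), 'tvec': array([0.37535072, 0.41354952, 0.94939852])}
{'fx': 297.00422426002314, 'fy': 297.00422426002314, 'cx': 280.6469220988469, 'cy': 208.580791233181, 'hand_eye': array([[ 7.77366229e-05,  9.56843242e-01,  2.90604548e-01,
        -7.37800037e-02],
       [ 6.26635694e-04, -2.90604538e-01,  9.56843043e-01,
        -7.02888837e-02],
       [ 9.99999801e-01,  1.07721436e-04, -6.22182745e-04,
        -1.42491772e-03],
       [ 0.00000000e+00,  0.00000000e+00,  0.00000000e+00,
         1.00000000e+00]])}
```

View pics/scene0.png

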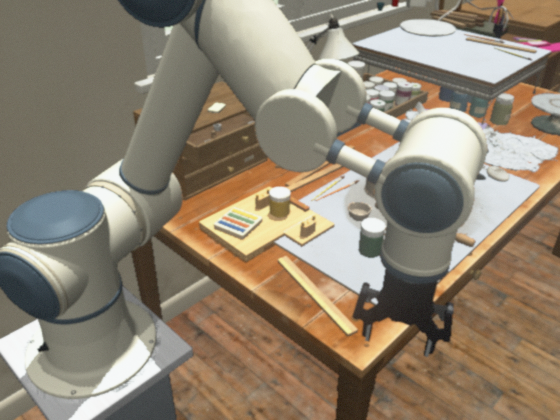

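View pics/side0.png

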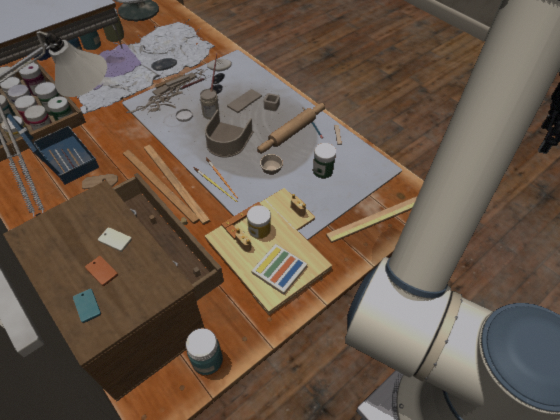

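The scene view shows the jig around (265,225), with the tile at (240,222), yellow pot at (279,203), ruler from (280,260) to (352,330) and green pot at (372,237). In the side view the jig is at (268,250), the tile at (280,268), the pot at (259,220), the ruler at (370,218) and the jar at (204,350). Next I'll crop both views.

```bash
cat > h.py <<'E'
import numpy as np, cv2
from cell import observe, capture, camera_info
from scipy.spatial.transform import Rotation as R
def cam(n,st=None):
    c=camera_info(n)
    K=np.array([[c['fx'],0,c['cx']],[0,c['fy'],c['cy']],[0,0,1]])
    if n=='wrist':
        Rt=R.from_euler('xyz',st['orientation']).as_matrix(); H=c['hand_eye']
        Rcw=Rt@H[:3,:3]; o=Rt@H[:3,3]+st['ee_pos']
        return K,Rcw,o
    Rm=cv2.Rodrigues(c['rvec'])[0]
    return K,Rm.T,-Rm.T@c['tvec']
def ray(cm,uv,z):
    K,Rc,o=cm; uv=np.atleast_2d(np.array(uv,float))
    d=(Rc@(np.linalg.inv(K)@np.c_[uv,np.ones(len(uv))].T)).T
    t=(z-o[2])/d[:,2]
    return o+d*t[:,None]
def proj(cm,P):
    K,Rc,o=cm; p=(np.atleast_2d(P)-o)@Rc
    q=p@K.T; return q[:,:2]/q[:,2:]
def pts(cm,d):
    K,Rc,o=cm; v,u=np.mgrid[:d.shape[0],:d.shape[1]]
    c=np.stack([(u-K[0,2])/K[0,0]*d,(v-K[1,2])/K[1,1]*d,d],-1)
    return c@Rc.T+o
def shot(n,name,crop=None,s=4):
    st=observe(); im,d=capture(n); np.savez(name+'.npz',im=im,d=d,pos=st['ee_pos'],ori=st['orientation'])
    o=im[:,:,::-1]
    if crop: o=cv2.resize(o[crop[1]:crop[3],crop[0]:crop[2]],None,fx=s,fy=s,interpolation=cv2.INTER_CUBIC)
    cv2.imwrite(f'pics/{name}.png',o); return st,im,d
E
python3 - <<'E'
from h import *
im=np.load('side0.npz')['im'];cv2.imwrite('pics/s0c.png',cv2.resize(im[180:320,190:350,::-1],None,fx=4.2,fy=4.2,interpolation=cv2.INTER_CUBIC))
# top-down rectified maps from side cam at plane z=0.024 and depth heights
d=np.load('side0.npz')['d']; P=pts(cam('side'),d)
for u,v in [(258,210),(258,213),(271,161),(323,151),(203,338),(370,218),(280,262),(238,262),(300,250)]: print((u,v),P[v,u].round(3))
print('cam',cam('side')[2],cam('scene')[2])
E
```

```text
(258, 210) [0.637 0.033 0.094]
(258, 213) [0.63  0.04  0.094]
(271, 161) [ 0.8   -0.144  0.025]
(323, 151) [ 0.679 -0.234  0.102]
(203, 338) [0.44  0.335 0.11 ]
(370, 218) [ 0.471 -0.226  0.009]
(280, 262) [0.507 0.07  0.043]
(238, 262) [0.584 0.143 0.023]
(300, 250) [0.509 0.001 0.026]
cam [0.07030589 0.45380629 1.00119221] [-0.27522805 -0.81779053  0.89533906]
```

View pics/s0c.png

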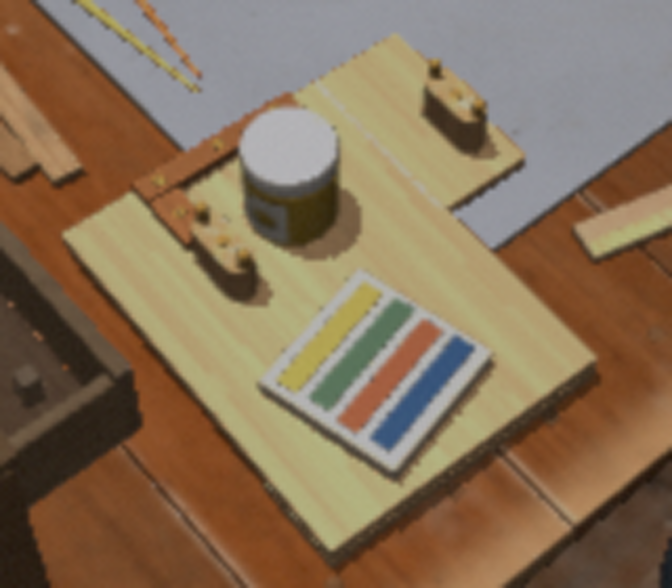

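```bash
cat >> h.py <<'E'
def fit2(J,W):
    J=np.array(J,float);W=np.array(W,float)[:,:2]
    a=J-J.mean(0);b=W-W.mean(0)
    th=np.arctan2((a[:,0]*b[:,1]-a[:,1]*b[:,0]).sum(),(a*b).sum())
    c,s=np.cos(th),np.sin(th);M=np.array([[c,-s],[s,c]]);t=W.mean(0)-M@J.mean(0)
    return th,t,(J@M.T+t-W)
E
python3 - <<'E'
from h import *
cm=cam('side')
def px(l): return np.array(l)/4.2+[190,180]
c=px([(332,548),(596,362),(66,235),(395,36),(522,158)])
J=np.array([(-205,125),(-205,-78),(70,125),(70,-145),(-65,-145)])/1000
W=ray(cm,c,.024); th,t,e=fit2(J,W); print('jig',th,t,(e*1000).round(1))
# tile top corners z .040
tc=px([(262,382),(360,272),(492,352),(394,470)])
T=ray(cm,tc,.040);print(T.round(4)); print('tile c',T.mean(0)); 
for i in range(4): v=T[(i+1)%4]-T[i]; print(np.linalg.norm(v),np.degrees(np.arctan2(v[1],v[0])))
M=np.array([[np.cos(th),-np.sin(th)],[np.sin(th),np.cos(th)]])
print('tile in jig',(T[:,:2]-t)@M, (T.mean(0)[:2]-t)@M)
for n in ('side','scene'):
    z=np.load(n+'0.npz');P=pts(cam(n),z['d']);im=z['im'].astype(int)
    # objects
    for nm,h,x0,x1,y0,y1 in [('pot',.093,.5,.75,-.05,.12),('green',.099,.58,.8,-.32,-.15),('jar',.108,.3,.6,.25,.45)]:
        m=(abs(P[...,2]-h)<.006)&(P[...,0]>x0)&(P[...,0]<x1)&(P[...,1]>y0)&(P[...,1]<y1)
        m=cv2.morphologyEx(m.astype('uint8'),cv2.MORPH_OPEN,np.ones((3,3)))
        cs,_=cv2.findContours(m,cv2.RETR_EXTERNAL,cv2.CHAIN_APPROX_NONE)
        if not cs: continue
        k=max(cs,key=cv2.contourArea); w=ray(cam(n),k[:,0],np.median(P[m>0][:,2]))[:,:2].astype('f4')
        print(n,nm,cv2.minEnclosingCircle(w),np.median(P[m>0][:,2]))
E
```

```text
jig -0.028870709149635732 [0.63006385 0.0404897 ] [[-2.6  3.9]
 [ 0.2 -1.9]
 [ 2.3  3.4]
 [ 2.  -2.5]
 [-1.9 -2.9]]
[[0.5324 0.1368 0.04  ]
 [0.5544 0.0439 0.04  ]
 [0.4613 0.0205 0.04  ]
 [0.4397 0.1151 0.04  ]]
tile c [0.4969667  0.07910245 0.04      ]
0.09546502269488252 -76.65133643777416
0.0960487876041589 -165.8859379768291
0.09699789205924543 102.83722311817928
0.09517471262299305 13.200597517221517
tile in jig [[-0.10040561  0.09348525]
 [-0.07569289  0.00127434]
 [-0.16812724 -0.0248266 ]
 [-0.19239947  0.06908533]] [-0.1341563   0.03475458]
side pot ((0.6235491037368774, 0.04359573870897293), 0.03165426477789879) 0.09461539470148778
side green ((0.6769272089004517, -0.23910051584243774), 0.03409292548894882) 0.100685226792253
side jar ((0.43411150574684143, 0.3434683084487915), 0.03221418708562851) 0.10862586672536079
scene pot ((0.6222344040870667, 0.03811518847942352), 0.03459145128726959) 0.09380896304962472
scene green ((0.6751226782798767, -0.2427663654088974), 0.035029079765081406) 0.10017744205459111
scene jar ((0.5103771090507507, 0.31251049041748047), 0.02035335823893547) 0.10657913340616337
```

```bash
cat >> h.py <<'E'
def plan(x,y,z,yaw,st=None):
    st=st or observe(); yw=st['orientation'][2]
    Rt=R.from_euler('xyz',st['orientation']).as_matrix()
    s=Rt.T@(np.array([x,y,z])-st['ee_pos'])/.4
    a=-(yaw-yw); a=(a+np.pi)%(2*np.pi)-np.pi
    print('now',st['time_s'].__round__(2),st['ee_pos'].round(4),'yaw',round(yw,4),'F',st['contact_force'].round(1),'gap',round(st['finger_gap'],3))
    print('CMD',*s.round(4),round(a/np.pi,4))
E
python3 - <<'E'
from h import *
plan(.43,-.25,.32,-2.1)
z=np.load('side0.npz');P=pts(cam('side'),z['d'])
for u,v in [(180,250),(130,200),(215,268),(200,300),(105,330),(200,180),(225,200),(270,185),(300,180)]: print((u,v),P[v,u].round(3))
E
```

```text
now 0.1 [ 0.2666 -0.565   0.3034] yaw -2.7008 F [-0.1 -0.6 -0.1] gap 0.997
CMD -0.7055 -0.0409 -0.538 -0.1912
(180, 250) [0.622 0.265 0.156]
(130, 200) [0.819 0.279 0.155]
(215, 268) [0.505 0.246 0.209]
(200, 300) [0.569 0.271 0.001]
(105, 330) [0.517 0.476 0.227]
(200, 180) [0.886 0.055 0.009]
(225, 200) [0.776 0.045 0.012]
(270, 185) [ 0.738 -0.088  0.012]
(300, 180) [ 0.696 -0.168  0.013]
```

{"op": "move_arm", "data": {"commands": "-0.7 -0.04 -0.54 -0.19 1;-0.7 -0.04 -0.54 -0.19 1;-0.7 -0.04 -0.54 -0.19 1;-0.7 -0.04 -0.54 -0.19 1;-0.7 -0.04 -0.54 -0.19 1"}}

```text
time_s: 0.6
ee_pos: [0.3807, -0.341, 0.3149]
orientation: [-1.572, 0.001, -2.098]
contact_force: [0.3, -0.6, 0.0]
finger_gap: 1.003
```

```bash
python3 -c "
from h import *
plan(.58,-.03,.34,-1.6)"
```

```text
now 0.6 [ 0.3807 -0.341   0.3149] yaw -2.098 F [ 0.3 -0.6  0. ] gap 1.003
CMD -0.9226 -0.062 0.0393 -0.1585
```

{"op": "move_arm", "data": {"commands": "-0.92 -0.06 0.04 -0.16 1;-0.92 -0.06 0.04 -0.16 1;-0.92 -0.06 0.04 -0.16 1;-0.92 -0.06 0.04 -0.16 1;-0.92 -0.06 0.04 -0.16 1"}}

```text
time_s: 1.1
ee_pos: [0.5154, -0.1307, 0.3314]
orientation: [-1.572, 0.001, -1.593]
contact_force: [0.4, -0.0, 0.0]
finger_gap: 1.004
```

```bash
python3 -c "
from h import *
plan(.58,-.03,.34,-1.6)"
```

```text
now 1.1 [ 0.5154 -0.1307  0.3314] yaw -1.5928 F [ 0.4 -0.   0. ] gap 1.004
CMD -0.2552 -0.0213 0.156 0.0023
```

{"op": "move_arm", "data": {"commands": "-0.45 -0.02 0.15 0 1;-0.45 -0.02 0.15 0 1;-0.45 -0.02 0.15 0 1;-0.45 -0.02 0.15 0 1;-0.45 -0.02 0.15 0 1"}}

```text
time_s: 1.6
ee_pos: [0.5803, 0.0524, 0.3394]
orientation: [-1.571, 0.002, -1.589]
contact_force: [-1.1, 0.1, 1.1]
finger_gap: 1.002
```

```bash
python3 -c "
from h import *
st,_,_=shot('wrist','w1'); print(st['ee_pos'],st['joint_velocities'])"
```

```text
[0.58030889 0.05236505 0.33938174] [-0.07512812 -0.01892114  0.04747955 -0.02691654 -0.01044163 -0.07117513]
```

View pics/w1.png

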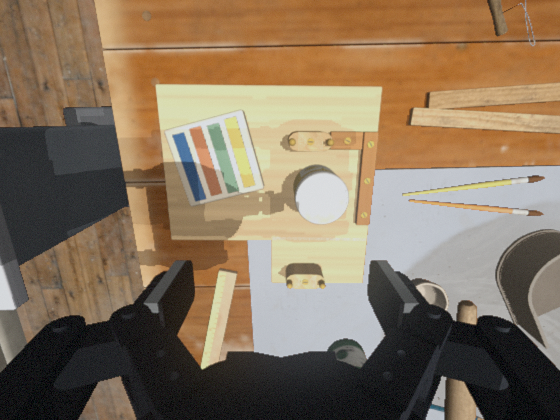

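The wrist view shows the whole jig. Plywood corners are at about (157,85), (381,87), (172,238) and (365,283). The tile spans (166,127) to (262,190), the pot lid is at (320,195) and the posts are at (310,141) and (305,282).

```bash
cat >> h.py <<'E'
def tilecorners(im,cm,z=.040,roi=None):
    hsv=cv2.cvtColor(im,cv2.COLOR_RGB2HSV)
    return hsv
E
python3 - <<'E'
from h import *
st,im,d=shot('wrist','w2',(150,75,390,290),3)
np.savez('w2s.npz',p=st['ee_pos'],o=st['orientation'])
print(st['ee_pos'],st['orientation'])
hsv=cv2.cvtColor(im,cv2.COLOR_RGB2HSV)
for p in [(170,132),(180,170),(213,180),(240,114),(290,110),(230,220),(310,190)]: print(p,hsv[p[1],p[0]],im[p[1],p[0]])
E
```

```text
[0.57964094 0.05024276 0.33916487] [-1.57201793e+00  1.54880506e-03 -1.58940859e+00]
(170, 132) [ 34  20 219] [217 219 202]
(180, 170) [ 23  42 152] [152 146 127]
(213, 180) [ 10 125 155] [155 104  79]
(240, 114) [108   6 224] [219 221 224]
(290, 110) [ 29  53 218] [218 217 173]
(230, 220) [ 18  91 145] [145 124  93]
(310, 190) [113   5 223] [219 220 223]
```

View pics/w2.png

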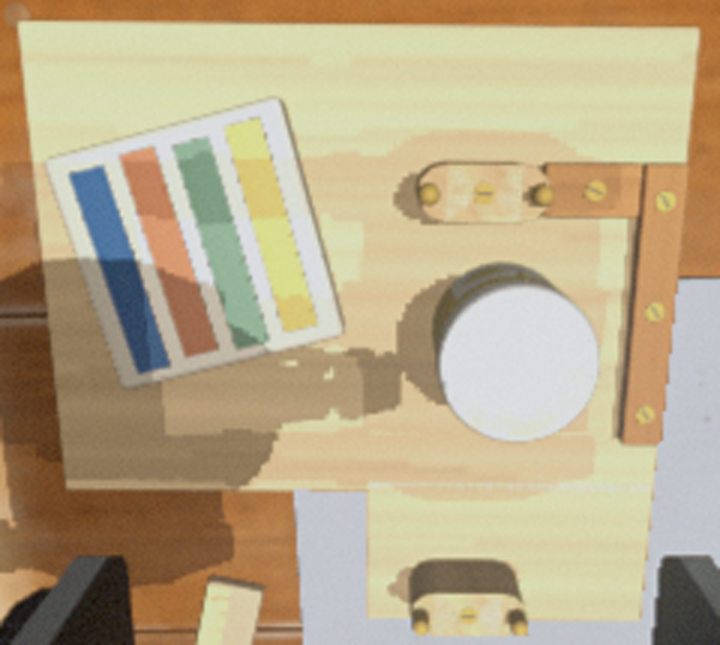

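```bash
python3 - <<'E'
from h import *
z=np.load('w2s.npz'); cm=cam('wrist',{'ee_pos':z['p'],'orientation':z['o']})
px=lambda l:(np.array(l)-1)/3+[150,75]
J=np.array([(-205,125),(70,125),(-205,-78),(70,-145),(-65,-145)])/1000
W=ray(cm,px([(20,22),(698,29),(67,489),(641,619),(369,617)]),.024)
th,t,e=fit2(J,W);print('jig',th,t,(e*1000).round(1))
M=np.array([[np.cos(th),-np.sin(th)],[np.sin(th),np.cos(th)]])
T=ray(cm,px([(278,98),(343,333),(125,386),(48,158)]),.040)
print('tile jig',((T[:,:2]-t)@M*1000).round(1),((T.mean(0)[:2]-t)@M*1000).round(1))
for i in range(4): v=T[(i+1)%4]-T[i]; print(np.linalg.norm(v),np.degrees(np.arctan2(v[1],v[0])-th))
Pn=ray(cm,px([(429,194),(543,195)]),.072);print('pins L',((Pn[:,:2]-t)@M*1000).round(1))
Pn=ray(cm,px([(421,627),(519,627)]),.072);print('pins R',((Pn[:,:2]-t)@M*1000).round(1))
c=ray(cm,px([(519,362)]),.093);print('pot lid',c)
E
```

```text
jig -0.02533960367826187 [0.6313806  0.04175302] [[-1.5  1.1]
 [ 1.7  1.9]
 [-0.4 -0.5]
 [ 1.3 -1.2]
 [-1.1 -1.3]]
tile jig [[ -99.    95.2]
 [ -74.4    1.1]
 [-168.6  -22.9]
 [-191.8   71.8]] [-133.4   36.3]
0.09725171061125108 -75.32337781013555
0.09720567510509104 -165.7231848675585
0.09749177791004023 103.78420502791626
0.0956891694990517 14.133809788364584
pins L [[-40.3  60.8]
 [  1.9  60.7]]
pins R [[ -40.4 -120.2]
 [   1.6 -119.9]]
pot lid [[0.62441867 0.04429221 0.093     ]]
```

```bash
python3 -c "
from h import *
plan(.624,.044,.125,-1.597)"
```

```text
now 1.7 [0.5792 0.0488 0.3392] yaw -1.5908 F [-0.8 -0.3  0.7] gap 1.003
CMD 0.0104 0.5352 0.1129 0.002
```

{"op": "move_arm", "data": {"commands": "0.01 0.15 0.113 0.002 1;0.01 0.27 0.113 0.002 1;0.01 0.4 0.113 0.002 1;0.01 0.535 0.113 0.002 1;0.01 0.535 0.113 0.002 1", "grip_force": 30}}

```text
time_s: 2.2
ee_pos: [0.622, 0.0426, 0.121]
orientation: [-1.577, 0.001, -1.599]
contact_force: [-0.6, 0.8, -0.2]
finger_gap: 1.001
```

{"op": "move_arm", "data": {"commands": "0 0 0 0 0.6;0 0 0 0 0.5;0 0 0 0 0.5;0 0 0 0 0.5;0 0 0 0 0.5"}}

```text
time_s: 2.7
ee_pos: [0.6224, 0.0425, 0.1223]
orientation: [-1.576, 0.001, -1.599]
contact_force: [0.5, -0.1, -2.0]
finger_gap: 0.697
```

```bash
python3 -c "
from h import *
plan(.765,-.045,.24,-1.597); shot('wrist','w3'); plan(.765,-.045,.111,-1.597)"
```

```text
now 2.7 [0.6224 0.0425 0.1223] yaw -1.5988 F [ 0.5 -0.1 -2. ] gap 0.697
CMD 0.2085 -0.2963 0.3611 -0.0006
now 2.75 [0.6223 0.0426 0.122 ] yaw -1.5987 F [ 0.5 -0.7 -2.6] gap 0.693
CMD 0.209 0.0254 0.3629 -0.0005
```

View pics/w3.png

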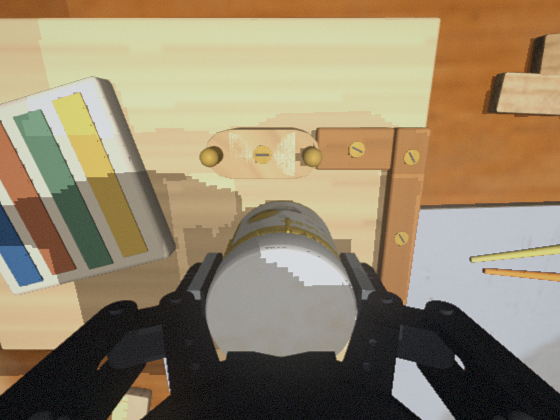

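The pot is held between the pads (lid at (285,295), opening 59 mm). I'll lift it and carry it beyond the jig.

{"op": "move_arm", "data": {"commands": "0 -0.12 0 0 0.5;0.03 -0.2 0.05 0 0.5;0.1 -0.2 0.17 0 0.5;0.16 -0.2 0.28 0 0.5;0.21 -0.2 0.36 0 0.5"}}

```text
time_s: 3.25
ee_pos: [0.766, -0.0465, 0.2023]
orientation: [-1.574, 0.001, -1.599]
contact_force: [0.5, 0.7, -1.6]
finger_gap: 0.692
```

```bash
python3 -c "
from h import *
plan(.765,-.045,.1095,-1.597)
st,im,d=shot('side','s3',(200,100,400,250),4)"
```

```text
now 3.25 [ 0.766  -0.0465  0.2023] yaw -1.5985 F [ 0.5  0.7 -1.6] gap 0.692
CMD -0.0036 0.232 -0.0019 -0.0005
```

View pics/s3.png

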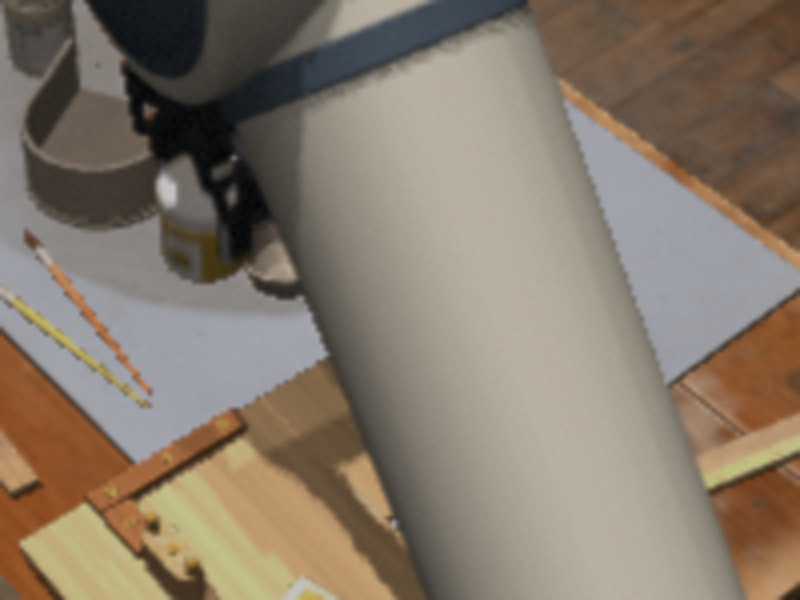

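{"op": "move_arm", "data": {"commands": "0 0.1 0 0 0.5;0 0.17 0 0 0.5;0 0.21 0 0 0.5;0 0.228 0 0 0.5;0 0.232 0 0 0.5"}}

```text
time_s: 3.8
ee_pos: [0.7701, -0.0505, 0.1091]
orientation: [-1.571, -0.001, -1.601]
contact_force: [-0.6, 0.3, -1.9]
finger_gap: 0.69
```

```bash
python3 -c "
from h import *
plan(.765,-.045,.1085,-1.597)
st,im,d=shot('wrist','w4')"
```

```text
now 3.8 [ 0.7701 -0.0505  0.1091] yaw -1.6005 F [-0.6  0.3 -1.9] gap 0.69
CMD -0.0134 0.0016 -0.0131 -0.0011
```

View pics/w4.png

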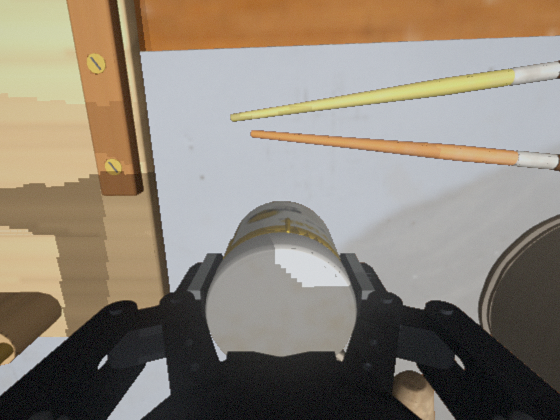

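The pot hangs just above the board, clear of the pencils (240,118). I'll lower it a hair and release.

{"op": "move_arm", "data": {"commands": "0 0.003 0 0 0.5;0 0.005 0 0 0.5;0 0.005 0 0 0.7;0 0.005 0 0 1;0 0.005 0 0 1"}}

```text
time_s: 4.35
ee_pos: [0.7706, -0.0506, 0.1082]
orientation: [-1.57, -0.001, -1.601]
contact_force: [-0.9, -0.1, 0.4]
finger_gap: 0.994
```

```bash
python3 -c "
from h import *
plan(.765,-.045,.1085,-1.597)
plan(.765,-.045,.23,-1.597)"
```

```text
now 4.35 [ 0.7706 -0.0506  0.1082] yaw -1.6005 F [-0.9 -0.1  0.4] gap 0.994
CMD -0.0135 -0.0007 -0.0144 -0.0011
now 4.35 [ 0.7706 -0.0506  0.1082] yaw -1.6005 F [-0.9 -0.1  0.4] gap 0.994
CMD -0.0132 -0.3044 -0.014 -0.0011
```

```bash
cat >> h.py <<'E'
TH=-0.0255;T0=np.array([.6312,.0415])
M0=np.array([[np.cos(TH),-np.sin(TH)],[np.sin(TH),np.cos(TH)]])
def j2w(p): return M0@(np.array(p,float)/1000)+T0
def w2j(p): return (np.atleast_2d(p)[:,:2]-T0)@M0*1000
def planj(jx,jy,z,deg):   # deg: jig angle of tool -x
    st=observe()
    yaw=np.radians(deg)+TH-np.pi; yaw=(yaw+np.pi)%(2*np.pi)-np.pi
    x,y=j2w((jx,jy)); plan(x,y,z,yaw,st)
    yj=np.degrees(st['orientation'][2]+np.pi-TH); print('jig now',w2j(st['ee_pos'])[0].round(1),'deg',round((yj+180)%360-180,1))
E
python3 -c "
from h import *
planj(-207,17,.2,14.5); print(observe()['q'])"
```

```text
now 4.35 [ 0.7706 -0.0506  0.1082] yaw -1.6005 F [-0.9 -0.1  0.4] gap 0.994
CMD -0.2598 -0.2308 -0.8726 0.4181
jig now [141.7 -88.5] deg 89.8
[-1.42497306e-01  8.90347514e-01  1.08973017e+00 -8.66419206e-04
  1.16014330e+00 -1.12443812e-01]
```

{"op": "move_arm", "data": {"commands": "0 -0.12 0 0 1;0 -0.23 0 0 1;-0.08 -0.23 -0.12 0.05 0.6;-0.12 -0.23 -0.24 0.1 0.6;-0.15 -0.23 -0.36 0.15 0.6"}}

```text
time_s: 4.85
ee_pos: [0.634, 0.0126, 0.2005]
orientation: [-1.568, 0.0, -2.056]
contact_force: [1.5, -0.6, 0.5]
finger_gap: 0.602
```

```bash
python3 -c "
from h import *
planj(-207,17,.2,14.5)"
```

```text
now 4.85 [0.634  0.0126 0.2005] yaw -2.0562 F [ 1.5 -0.6  0.5] gap 0.602
CMD 0.1311 -0.0002 -0.5226 0.2731
jig now [  3.6 -28.8] deg 63.7
```

{"op": "move_arm", "data": {"commands": "0.13 0 -0.52 0.273 0.6;0.13 0 -0.52 0.273 0.6;0.13 0 -0.52 0.273 0.6;0.13 0 -0.52 0.273 0.6;0.13 0 -0.52 0.273 0.6"}}

```text
time_s: 5.35
ee_pos: [0.4209, 0.0644, 0.2001]
orientation: [-1.57, -0.001, -2.806]
contact_force: [-0.1, -0.0, -0.0]
finger_gap: 0.603
```

```bash
python3 -c "
from h import *
planj(-207,17,.2,14.5)
st,im,d=shot('wrist','w5')
planj(-207,17,.098,14.5)"
```

```text
now 5.35 [0.4209 0.0644 0.2001] yaw -2.8059 F [-0.1 -0.  -0. ] gap 0.603
CMD -0.0085 0.0001 0.0047 0.0344
jig now [-210.9   17.6] deg 20.7
now 5.4 [0.4206 0.0646 0.2001] yaw -2.8173 F [-2.5 -0.   0.1] gap 0.599
CMD -0.0092 0.2553 0.005 0.0308
jig now [-211.1   17.7] deg 20.0
```

View pics/w5.png

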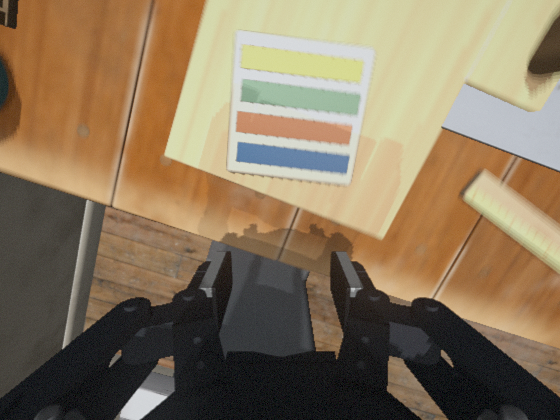

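The tile's near edge runs (228,170) to (350,185), ahead of the open fingers at (222,285) and (340,285). Nothing is in the way, so I'll descend behind it.

{"op": "move_arm", "data": {"commands": "-0.009 0.1 0.005 0.031 0.6;-0.009 0.18 0.005 0.031 0.6;-0.009 0.23 0.005 0.031 0.6;-0.009 0.25 0.005 0.031 0.6;-0.009 0.253 0.005 0.031 0.6"}}

```text
time_s: 5.9
ee_pos: [0.425, 0.0637, 0.0985]
orientation: [-1.57, -0.002, -2.914]
contact_force: [0.8, -0.5, 0.5]
finger_gap: 0.605
```

```bash
python3 -c "
from h import *
planj(-207,17,.098,14.5)
st,im,d=shot('wrist','w6')
shot('side','s6',(200,200,400,350),4)
"
```

```text
now 5.9 [0.425  0.0637 0.0985] yaw -2.9137 F [ 0.8 -0.5  0.5] gap 0.605
CMD 0.0007 0.0012 -0.0004 0.0001
jig now [-206.7   16.9] deg 14.5
```

View pics/w6.png

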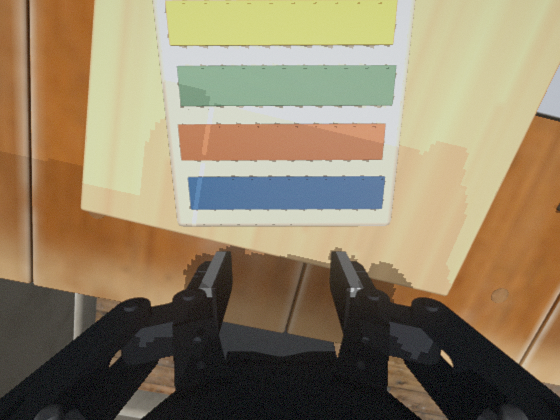

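View pics/s6.png

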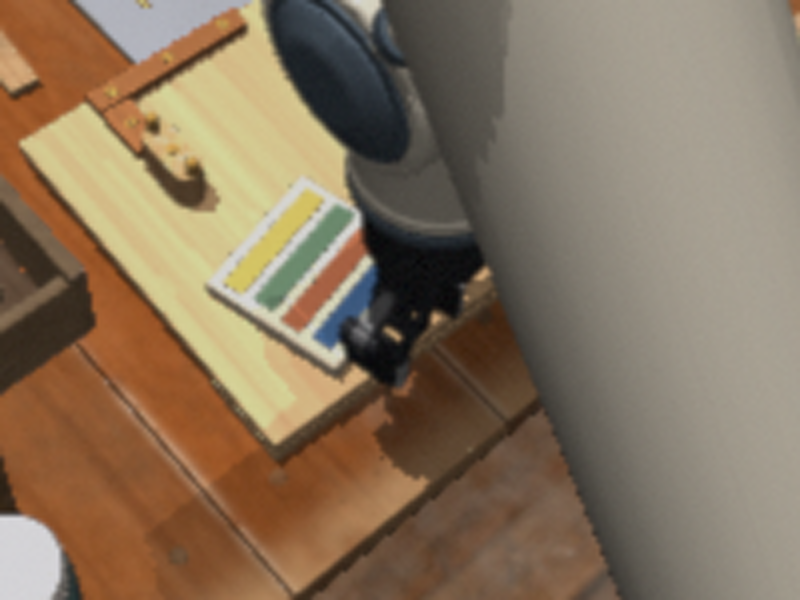

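The tile edge at row 225 (columns 180 to 392) is square to the fingers and centred on them. Now I'll push forward gently.

{"op": "move_arm", "data": {"commands": "-0.02 0 0 0 0.6;-0.04 0 0 0 0.6;-0.06 0 0 0 0.6;-0.08 0 0 0 0.6;-0.1 0 0 0 0.6"}}

```text
time_s: 6.5
ee_pos: [0.4648, 0.0729, 0.0996]
orientation: [-1.57, -0.0, -2.914]
contact_force: [-3.0, -0.8, 1.3]
finger_gap: 0.599
```

```bash
python3 -c "
from h import *
planj(-207,17,.098,14.5)
st,im,d=shot('wrist','w7')
"
```

```text
now 6.5 [0.4648 0.0729 0.0996] yaw -2.914 F [-3.  -0.8  1.3] gap 0.599
CMD 0.1029 0.0039 -0.0004 0.0
jig now [-167.1   27.2] deg 14.5
```

View pics/w7.png

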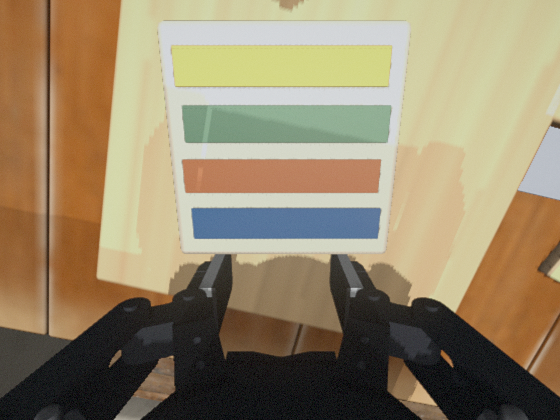

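The tile moved forward with the fingers, its near edge now at row 252 flush with the tips.

```bash
cat >> h.py <<'E'
def tilepose(name,corn):
    """corn: pixel A,B,C,D (top face)"""
    z=np.load(name+'.npz'); cm=cam('wrist',{'ee_pos':z['pos'],'orientation':z['ori']})
    W=w2j(ray(cm,corn,.040)); J=np.array([(-50,50),(50,50),(50,-50),(-50,-50)])  # A,B,C,D in tile frame so that angle 0 = goal
    th,t,e=fit2(J,W); t0=w2j(z['pos'])[0]
    print('tile centre jig',t.round(1),'angle',np.degrees(th).round(2),'res',e.round(1).tolist())
    a=th; e_=np.array([np.cos(a),np.sin(a)]); n=np.array([-e_[1],e_[0]])
    P=np.array([-33,61]); print('s(contact from A)',round((P-t)@e_+50,1),'gap to post',round((P-t)@n-61,1),'tool rel tile e,n',round((t0-t)@e_,1),round((t0-t)@n,1))
E
python3 -c "
from h import *
tilepose('w7',[(161,22),(408,22),(386,252),(183,252)])"
```

```text
tile centre jig [-108.4   42. ] angle -75.4 res [[1.0, 2.9], [2.5, -2.2], [-1.2, -1.7], [-2.2, 1.0]]
s(contact from A) 50.7 gap to post 16.7 tool rel tile e,n -0.4 -60.6
```

{"op": "move_arm", "data": {"commands": "-0.013 0.004 0 0 0.6;-0.025 0.004 0 0 0.6;-0.036 0.004 0 0 0.6;-0.043 0.004 0 0 0.6;-0.046 0.004 0 0 0.6"}}

```text
time_s: 7.05
ee_pos: [0.4817, 0.0769, 0.0976]
orientation: [-1.57, -0.004, -2.914]
contact_force: [-18.6, -10.3, 14.4]
finger_gap: 0.6
```

```bash
python3 -c "
from h import *
planj(-207,17,.098,14.5)
st,im,d=shot('wrist','w8')
"
```

```text
now 7.05 [0.4817 0.0769 0.0976] yaw -2.9138 F [-18.6 -10.3  14.4] gap 0.6
CMD 0.1463 -0.0002 -0.0003 0.0001
jig now [-150.3   31.5] deg 14.5
```

View pics/w8.png

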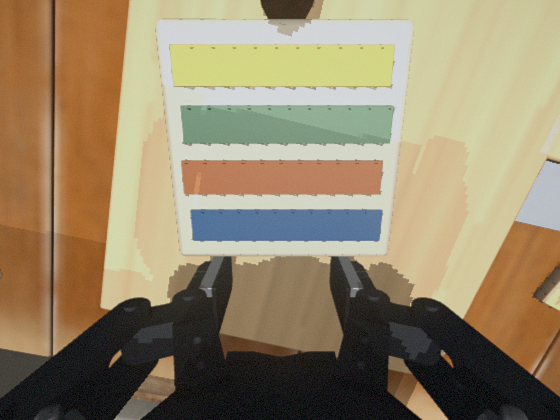

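The tile is on the post (shadow at (290,15)) with 18 N of push. The vertical force says the tips are touching the plywood. I'll raise them 2–3 mm and start the arc.

{"op": "move_arm", "data": {"commands": "0.003 -0.007 0 0 0.6;0.002 -0.007 0.021 -0.022 0.6;0.0 -0.007 0.042 -0.044 0.6;-0.004 -0.007 0.0625 -0.067 0.6;-0.009 -0.007 0.083 -0.089 0.6"}}

```text
time_s: 7.6
ee_pos: [0.4924, 0.045, 0.1005]
orientation: [-1.572, -0.005, -2.631]
contact_force: [-3.3, -0.1, 2.7]
finger_gap: 0.599
```

```bash
python3 -c "
from h import *
planj(-207,17,.098,14.5)
st,im,d=shot('wrist','w9')
"
```

```text
now 7.6 [0.4924 0.045  0.1005] yaw -2.6313 F [-3.3 -0.1  2.7] gap 0.599
CMD 0.1249 0.0071 -0.1236 0.09
jig now [-138.8    0. ] deg 30.7
```

View pics/w9.png

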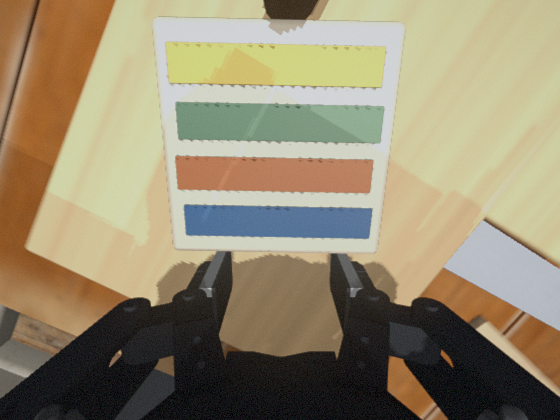

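The tile follows squarely on the fingers, still touching the post at (290,12). I'll continue the arc with slightly more pressure.

{"op": "move_arm", "data": {"commands": "-0.005 0 0.022 -0.022 0.6;-0.007 0 0.043 -0.044 0.6;-0.011 0 0.063 -0.067 0.6;-0.016 0 0.083 -0.089 0.6;-0.022 0 0.104 -0.111 0.6"}}

```text
time_s: 8.15
ee_pos: [0.5191, 0.012, 0.1001]
orientation: [-1.577, -0.008, -2.276]
contact_force: [-14.0, -5.4, 4.0]
finger_gap: 0.602
```

```bash
python3 -c "
from h import *
planj(-207,17,.098,14.5)
st,im,d=shot('wrist','w10')
"
```

```text
now 8.15 [0.5191 0.012  0.1001] yaw -2.2761 F [-14.   -5.4   4. ] gap 0.602
CMD 0.0544 0.0074 -0.2636 0.2031
jig now [-111.3  -32.4] deg 51.1
```

View pics/w10.png

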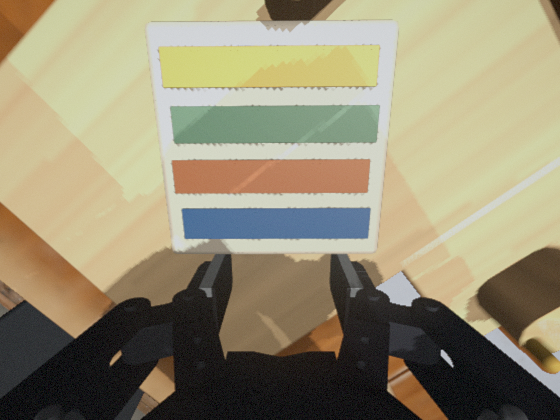

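{"op": "move_arm", "data": {"commands": "0.001 0 0.022 -0.022 0.6;-0.001 0 0.043 -0.044 0.6;-0.005 0 0.063 -0.067 0.6;-0.01 0 0.083 -0.089 0.6;-0.017 0 0.104 -0.111 0.6"}}

```text
time_s: 8.7
ee_pos: [0.5563, -0.0111, 0.0998]
orientation: [-1.579, -0.006, -1.921]
contact_force: [-7.5, -7.8, 3.9]
finger_gap: 0.599
```

```bash
python3 -c "
from h import *
planj(-34,-61,.1,90)
"
```

```text
now 8.7 [ 0.5563 -0.0111  0.0998] yaw -1.9206 F [-7.5 -7.8  3.9] gap 0.599
CMD -0.0161 -0.0014 0.0989 -0.1032
jig now [-73.5 -54.5] deg 71.4
```

{"op": "move_arm", "data": {"commands": "0 0 0.021 -0.021 0.6;-0.002 0 0.041 -0.042 0.6;-0.005 0 0.061 -0.063 0.6;-0.01 0 0.081 -0.084 0.6;-0.017 0 0.1 -0.103 0.6"}}

```text
time_s: 9.2
ee_pos: [0.5956, -0.0195, 0.0994]
orientation: [-1.583, -0.005, -1.594]
contact_force: [-18.4, -28.1, 10.0]
finger_gap: 0.599
```

```bash
python3 -c "
from h import *
planj(-34,-61,.1,90)
st,im,d=shot('wrist','w11')
"
```

```text
now 9.2 [ 0.5956 -0.0195  0.0994] yaw -1.5943 F [-18.4 -28.1  10. ] gap 0.599
CMD -0.0021 -0.0016 0.0 0.0006
jig now [-34.  -61.9] deg 90.1
```

View pics/w11.png

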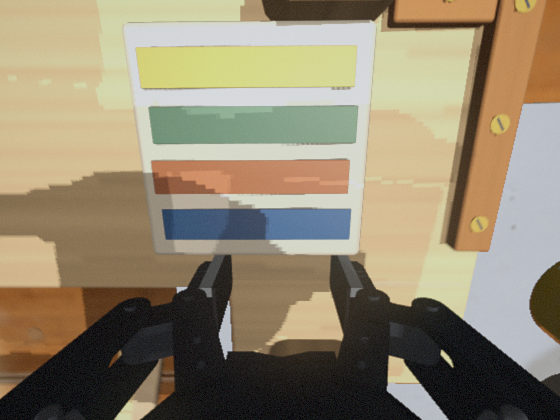

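The quarter turn is complete. The tile lies square at (125–375, 22–255), and the far rail's inner face is at about column 470, so a forward push remains.

```bash
python3 -c "
from h import *
tilepose('w11',[(124,22),(377,22),(358,255),(154,255)])"
```

```text
tile centre jig [-47.7  -0.6] angle 0.05 res [[-1.7, 0.9], [1.5, 1.2], [1.2, -1.4], [-1.0, -0.7]]
s(contact from A) 64.8 gap to post 0.5 tool rel tile e,n 13.6 -61.3
```

{"op": "move_arm", "data": {"commands": "0.02 -0.01 0 0 0.6;0.05 -0.05 0 0 0.6;0.05 -0.15 -0.02 0 0.6;0.05 -0.25 -0.08 0 0.4;0.03 -0.25 -0.16 0 0.2"}}

```text
time_s: 9.75
ee_pos: [0.5362, -0.031, 0.2047]
orientation: [-1.573, -0.007, -1.592]
contact_force: [0.6, 0.9, -0.4]
finger_gap: 0.269
```

```bash
python3 -c "
from h import *
planj(-180,-3,.2,-1)"
```

```text
now 9.75 [ 0.5362 -0.031   0.2047] yaw -1.5921 F [ 0.6  0.9 -0.4] gap 0.269
CMD -0.1807 0.0109 -0.2164 0.5069
jig now [-93.1 -74.9] deg 90.2
```

{"op": "move_arm", "data": {"commands": "-0.18 0.01 -0.21 0.507 0.6;-0.18 0.01 -0.21 0.507 0.6;-0.18 0.01 -0.21 0.507 0.6;-0.18 0.01 -0.21 0.507 0.6;-0.18 0.01 -0.21 0.507 0.6"}}

```text
time_s: 10.25
ee_pos: [0.4539, 0.0431, 0.2009]
orientation: [-1.572, -0.006, -2.345]
contact_force: [0.9, 0.3, 0.0]
finger_gap: 0.602
```

{"op": "move_arm", "data": {"commands": "0 0 0 0.27 0.6;0 0 0 0.27 0.6;0 0 0 0.27 0.6;0 0 0 0.27 0.6;0 0 0 0.27 0.6"}}

```text
time_s: 10.75
ee_pos: [0.4544, 0.0431, 0.2012]
orientation: [-1.567, -0.004, -3.096]
contact_force: [0.5, -0.0, -1.0]
finger_gap: 0.597
```

```bash
python3 -c "
from h import *
planj(-180,-3,.1005,-1);shot('wrist','w12')"
```

```text
now 10.75 [0.4544 0.0431 0.2012] yaw -3.0956 F [ 0.5 -0.  -1. ] gap 0.597
CMD 0.0069 0.2519 -0.0012 0.0283
jig now [-176.8   -2.9] deg 4.1
```

View pics/w12.png

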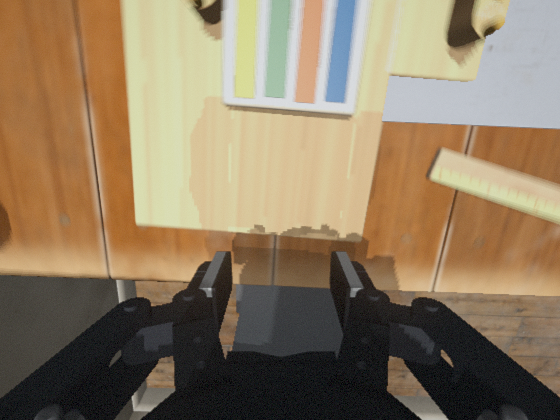

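The tile's near edge is at row about 105 (columns 222 to 355), well clear of the fingers. I'll descend and push.

{"op": "move_arm", "data": {"commands": "0.005 0.1 0 0.028 0.6;0.005 0.18 0 0.028 0.6;0.005 0.23 0 0.028 0.6;0.005 0.247 0 0.028 0.6;-0.01 0.247 0 0.028 0.6"}}

```text
time_s: 11.3
ee_pos: [0.4575, 0.0429, 0.1021]
orientation: [-1.567, -0.006, 3.09]
contact_force: [0.0, 0.7, -0.0]
finger_gap: 0.599
```

```bash
python3 -c "
from h import *
planj(-114,-3,.1015,-1);shot('wrist','w13')"
```

```text
now 11.3 [0.4575 0.0429 0.1021] yaw 3.0904 F [ 0.   0.7 -0. ] gap 0.599
CMD -0.1492 0.0006 -0.0039 -0.0026
jig now [-173.7   -3. ] deg -1.5
```

View pics/w13.png

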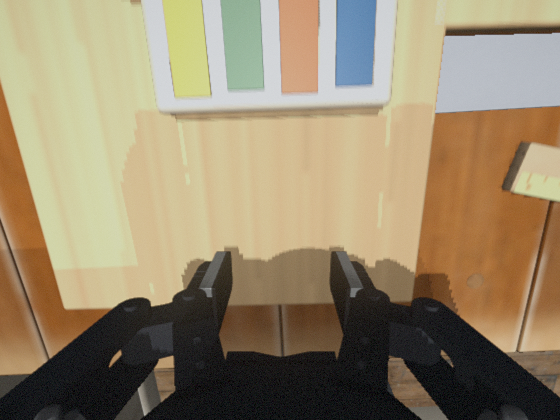

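{"op": "move_arm", "data": {"commands": "-0.05 0.001 -0.003 0 0.6;-0.1 0.001 -0.003 0 0.6;-0.15 0.001 -0.003 0 0.6;-0.18 0.001 -0.003 0 0.6;-0.21 0.001 -0.003 0 0.6"}}

```text
time_s: 11.85
ee_pos: [0.5441, 0.0397, 0.1033]
orientation: [-1.567, -0.002, 3.09]
contact_force: [-2.4, 0.5, 1.6]
finger_gap: 0.601
```

```bash
python3 -c "
from h import *
planj(-66,-3,.1015,-0.5);shot('wrist','w14')"
```

```text
now 11.85 [0.5441 0.0397 0.1033] yaw 3.0905 F [-2.4  0.5  1.6] gap 0.601
CMD -0.0525 0.0045 -0.0038 -0.0054
jig now [-87.  -4.] deg -1.5
```

View pics/w14.png

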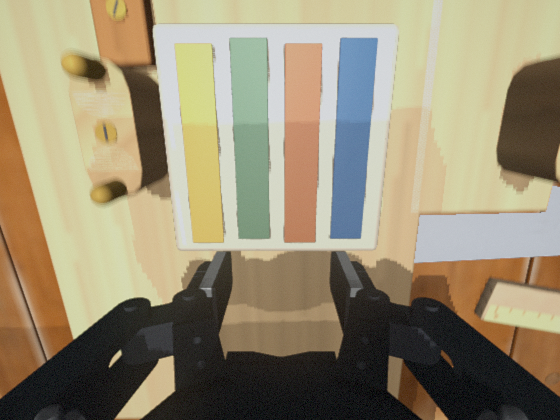

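The tile slides forward squarely beside the left post (columns 155 to 395). I'll continue to the far rail.

{"op": "move_arm", "data": {"commands": "-0.02 0.003 -0.003 -0.005 0.6;-0.035 0.003 -0.004 -0.005 0.6;-0.05 0.003 -0.004 -0.005 0.6;-0.058 0.003 -0.004 -0.005 0.6;-0.062 0.003 -0.004 -0.005 0.6"}}

```text
time_s: 12.4
ee_pos: [0.5706, 0.0399, 0.1022]
orientation: [-1.567, -0.001, 3.106]
contact_force: [-9.4, -0.2, 7.5]
finger_gap: 0.598
```

```bash
python3 -c "
from h import *
planj(-61,-4,.1015,0);shot('wrist','w15')"
```

```text
now 12.4 [0.5706 0.0399 0.1022] yaw 3.106 F [-9.4 -0.2  7.5] gap 0.598
CMD 0.0012 0.0017 0.0021 -0.0032
jig now [-60.5  -3.2] deg -0.6
```

View pics/w15.png

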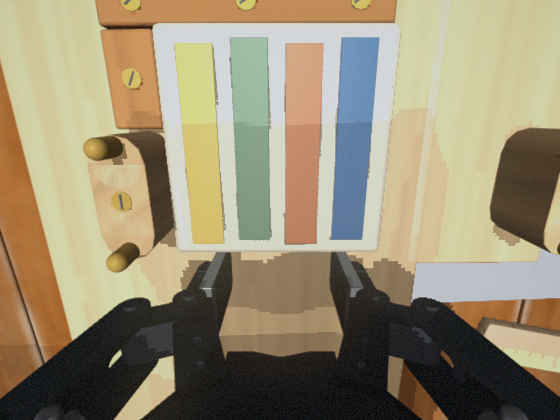

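The tile is against the far rail (its top edge at row 25 meets the rail), with 9 N of push. Next I'll back off and give a leftward push from the right side.

{"op": "move_arm", "data": {"commands": "0.02 0 0 0 0.6;0.05 -0.05 0 0 0.6;0.05 -0.15 0 -0.04 0.6;0.05 -0.25 0 -0.08 0.6;0.05 -0.25 0.05 -0.13 0.6"}}

```text
time_s: 12.95
ee_pos: [0.5515, 0.0221, 0.2068]
orientation: [-1.565, 0.005, -2.769]
contact_force: [-0.4, 0.5, -0.4]
finger_gap: 0.6
```

```bash
python3 -c "
from h import *
planj(2,-83,.2,90)"
```

```text
now 12.95 [0.5515 0.0221 0.2068] yaw -2.7688 F [-0.4  0.5 -0.4] gap 0.6
CMD -0.1272 0.0189 0.2205 -0.3732
jig now [-79.1 -21.4] deg 22.8
```

{"op": "move_arm", "data": {"commands": "-0.127 0.01 0.22 -0.373 0.6;-0.127 0.01 0.22 -0.373 0.6;-0.127 0.01 0.22 -0.373 0.6;-0.127 0.01 0.22 -0.373 0.6;-0.127 0.01 0.22 -0.373 0.6"}}

```text
time_s: 13.45
ee_pos: [0.6307, -0.0417, 0.2032]
orientation: [-1.565, -0.003, -2.02]
contact_force: [0.6, -0.1, 0.4]
finger_gap: 0.602
```

{"op": "move_arm", "data": {"commands": "0 0 0 -0.14 0.6;0 0 0 -0.14 0.6;0 0 0 -0.14 0.6;0 0 0 -0.14 0.6;0 0 0 -0.14 0.6"}}

```text
time_s: 13.95
ee_pos: [0.6304, -0.0416, 0.2032]
orientation: [-1.567, -0.005, -1.585]
contact_force: [-0.5, -0.6, 0.8]
finger_gap: 0.599
```

```bash
python3 -c "
from h import *
planj(2,-83,.102,90);shot('wrist','w16')"
```

```text
now 13.95 [ 0.6304 -0.0416  0.2032] yaw -1.5851 F [-0.5 -0.6  0.8] gap 0.599
CMD -0.0015 0.2529 0.0007 0.0036
jig now [  1.3 -83.1] deg 90.6
```

View pics/w16.png

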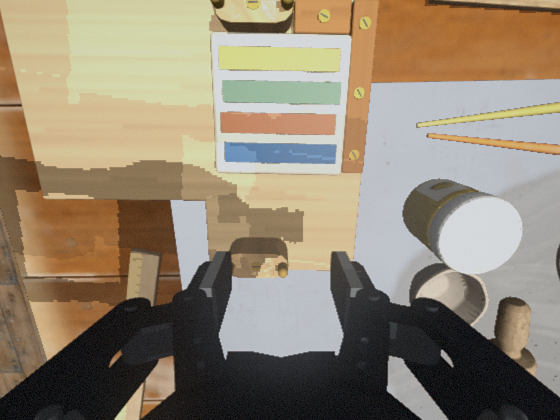

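The tile sits in the corner (212–350, 33–173). The yellow pot stands on the board at (475,230) beside the bowl. I'll descend between the tile and the right post.

{"op": "move_arm", "data": {"commands": "-0.003 0.1 0 0.003 0.6;-0.003 0.18 0 0.003 0.6;-0.003 0.23 0 0.003 0.6;-0.01 0.25 0 0.003 0.6;-0.025 0.25 0 0.003 0.6"}}

```text
time_s: 14.5
ee_pos: [0.6306, -0.032, 0.1024]
orientation: [-1.568, -0.005, -1.597]
contact_force: [0.6, -0.9, 0.4]
finger_gap: 0.598
```

```bash
python3 -c "
from h import *
planj(2,-61,.102,90)"
```

```text
now 14.5 [ 0.6306 -0.032   0.1024] yaw -1.5966 F [ 0.6 -0.9  0.4] gap 0.598
CMD -0.0313 0.0009 0.0017 -0.0001
jig now [  1.3 -73.5] deg 90.0
```

{"op": "move_arm", "data": {"commands": "-0.012 0 0.001 0 0.6;-0.022 0 0.001 0 0.6;-0.028 0 0.001 0 0.6;-0.033 0 0.001 0 0.6;-0.037 0 0.001 0 0.6"}}

```text
time_s: 15.0
ee_pos: [0.632, -0.0196, 0.1035]
orientation: [-1.566, -0.009, -1.596]
contact_force: [-2.9, -36.4, 5.1]
finger_gap: 0.6
```

```bash
python3 -c "
from h import *
planj(2,-61,.102,90);shot('wrist','w17')"
```

```text
now 15.0 [ 0.632  -0.0196  0.1035] yaw -1.596 F [ -2.9 -36.4   5.1] gap 0.6
CMD -0.0003 0.0037 -0.001 0.0001
jig now [  2.4 -61.1] deg 90.0
```

View pics/w17.png

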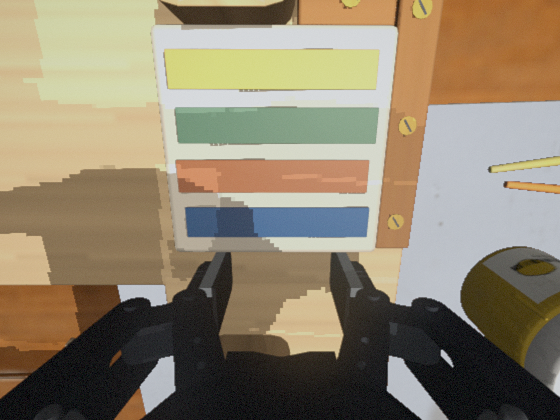

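The tile is firmly home against both rails (36 N, edges flush at row 25 and column 395). I'll retreat and go and look at the ruler.

{"op": "move_arm", "data": {"commands": "0.02 0 0 0 0.6;0.045 -0.05 0 0 0.6;0.045 -0.17 0 0 0.6;0.045 -0.29 0 0 0.8;0.1 -0.41 -0.06 0 1"}}

```text
time_s: 15.55
ee_pos: [0.6113, -0.0538, 0.2641]
orientation: [-1.563, -0.009, -1.595]
contact_force: [0.6, -0.6, -0.0]
finger_gap: 0.911
```

```bash
python3 -c "
from h import *
plan(.44,-.13,.33,-1.597)
shot('scene','c18',(200,180,380,340),4)"
```

```text
now 15.55 [ 0.6113 -0.0538  0.2641] yaw -1.5948 F [ 0.6 -0.6 -0. ] gap 0.911
CMD 0.2021 -0.1664 -0.4222 0.0007
```

View pics/c18.png

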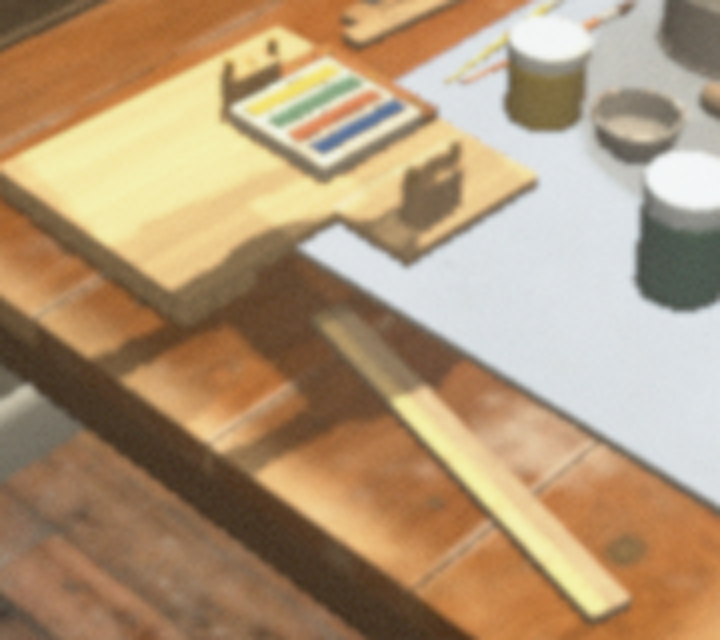

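{"op": "move_arm", "data": {"commands": "0.2 -0.17 -0.42 0 1;0.2 -0.17 -0.42 0 1;0.2 -0.17 -0.42 0 1;0.2 -0.17 -0.42 0 1;0.2 -0.17 -0.42 0 1"}}

```text
time_s: 16.1
ee_pos: [0.4352, -0.1331, 0.3393]
orientation: [-1.556, -0.013, -1.598]
contact_force: [0.6, -0.1, -0.7]
finger_gap: 0.997
```

```bash
python3 -c "
from h import *
observe()
shot('wrist','w19')
print(observe()['ee_pos'])"
```

```text
[ 0.43690215 -0.13280332  0.33869769]
```

View pics/w19.png

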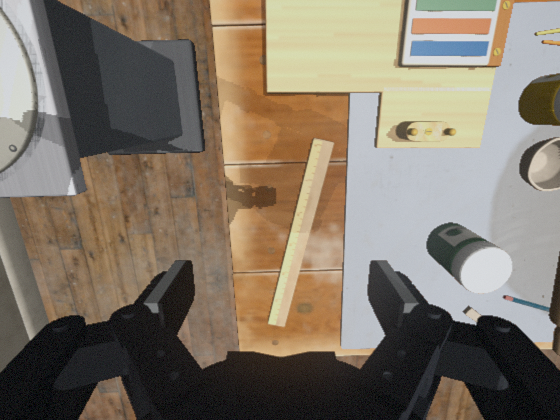

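The ruler runs from (324,140) to (277,325). The board's edge at column 347 leaves room for a finger at its middle.

```bash
python3 - <<'E'
from h import *
z=np.load('w19.npz');im=z['im'];cm=cam('wrist',{'ee_pos':z['pos'],'orientation':z['ori']})
roi=np.zeros(im.shape[:2],'uint8');cv2.fillPoly(roi,[np.array([(305,130),(345,135),(297,338),(255,330)])],1)
hsv=cv2.cvtColor(im,cv2.COLOR_RGB2HSV)
m=((hsv[...,0]>17)&(hsv[...,0]<36)&(hsv[...,2]>60)).astype('uint8')*roi
g=cv2.morphologyEx(m,cv2.MORPH_CLOSE,np.ones((3,3)));cs,_=cv2.findContours(g,cv2.RETR_EXTERNAL,cv2.CHAIN_APPROX_NONE);k=max(cs,key=cv2.contourArea)
b=cv2.boxPoints(cv2.minAreaRect(k));print(b.round(1))
W=ray(cm,b,.008)[:,:2];c=W.mean(0)
v=W[1]-W[0];v2=W[2]-W[1];print(np.linalg.norm(v),np.linalg.norm(v2));L=v if np.linalg.norm(v)>np.linalg.norm(v2) else v2
print('ruler c',c,'dir deg',np.degrees(np.arctan2(L[1],L[0]))%180)
W=ray(cm,[(324,140),(277,325)],.008)[:,:2];print(W,W.mean(0),np.linalg.norm(W[1]-W[0]),np.degrees(np.arctan2(*(W[0]-W[1])[::-1])))
cmS=cam('scene');p=np.array([(315,312),(350,308),(630,602),(595,617)])/4+[200,180]
W=ray(cmS,p,.008)[:,:2];print('scene',W.mean(0),W)
print('board edge',ray(cm,[(347,150),(344,300)],.01))
E
```

```text
[[266.4 323.4]
 [312.9 137.2]
 [332.9 142.2]
 [286.4 328.4]]
0.2995509104508443 0.027530029987990572
ruler c [ 0.46078286 -0.23666023] dir deg 75.8170502267512
[[ 0.49748658 -0.09088465]
 [ 0.42638997 -0.38117224]] [ 0.46193828 -0.23602845] 0.2988672119899971 76.23814121030718
scene [ 0.46186466 -0.23851933] [[ 0.48998129 -0.08725967]
 [ 0.50926855 -0.10064071]
 [ 0.43538962 -0.38661603]
 [ 0.41281919 -0.37956092]]
board edge [[ 0.52803155 -0.10459122  0.01      ]
 [ 0.53272925 -0.33676468  0.01      ]]
```

```bash
python3 -c "
from h import *
plan(.461,-.2365,.13,-1.815)"
```

```text
now 16.15 [ 0.4369 -0.1328  0.3387] yaw -1.5982 F [ 0.7 -1.1  0.2] gap 1.0
CMD 0.2511 0.5258 0.0593 0.069
```

{"op": "move_arm", "data": {"commands": "0.25 0.1 0.06 0.069 0.7;0.25 0.2 0.06 0.069 0.5;0.25 0.3 0.06 0.069 0.5;0.25 0.42 0.06 0.069 0.5;0.25 0.52 0.06 0.069 0.5"}}

```text
time_s: 16.65
ee_pos: [0.462, -0.2365, 0.1356]
orientation: [-1.552, -0.009, -1.816]
contact_force: [1.2, -0.3, -0.5]
finger_gap: 0.5
```

```bash
python3 -c "
from h import *
plan(.461,-.2365,.09,-1.815)
print(observe()['orientation']);shot('wrist','w20')"
```

```text
now 16.65 [ 0.462  -0.2365  0.1356] yaw -1.8157 F [ 1.2 -0.3 -0.5] gap 0.5
CMD -0.0004 0.1138 -0.0046 -0.0002
[-1.55175415 -0.00909113 -1.81574149]
```

View pics/w20.png

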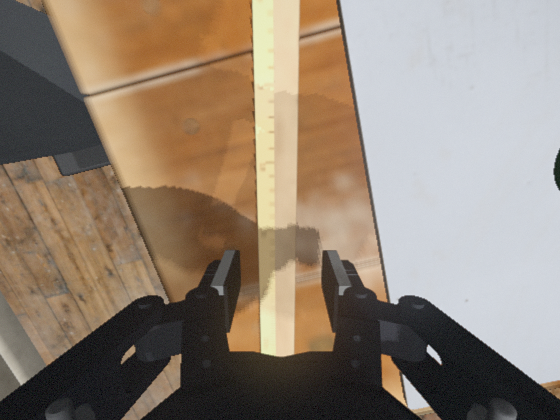

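The ruler (columns 255 to 298) lies square and centred between the fingertips (232 and 328). I'll descend.

{"op": "move_arm", "data": {"commands": "0 0.06 -0.003 0 0.5;0 0.1 -0.003 0 0.5;0 0.125 -0.003 0 0.5;0 0.133 -0.003 0 0.5;0 0.137 -0.003 0 0.5"}}

```text
time_s: 17.2
ee_pos: [0.4593, -0.2349, 0.0742]
orientation: [-1.56, -0.006, -1.815]
contact_force: [0.3, 0.4, 0.0]
finger_gap: 0.5
```

```bash
python3 -c "
from h import *
plan(.461,-.2365,.077,-1.815)
shot('wrist','w21')"
```

```text
now 17.2 [ 0.4593 -0.2349  0.0742] yaw -1.8153 F [0.3 0.4 0. ] gap 0.5
CMD 0.0028 -0.0068 0.0051 -0.0001
```

View pics/w21.png

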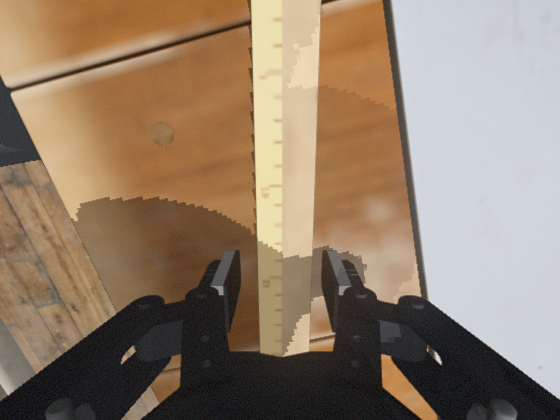

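Fz is still zero, and the tips flank the ruler (columns 257 to 315). Now I'll close.

{"op": "move_arm", "data": {"commands": "0 -0.001 0.004 0 0.4;0 -0.001 0.004 0 0.25;0 -0.001 0.004 0 0.25;0 -0.001 0.004 0 0.25;0 -0.001 0.004 0 0.25", "grip_force": 50}}

```text
time_s: 17.75
ee_pos: [0.4615, -0.2357, 0.0759]
orientation: [-1.558, -0.007, -1.815]
contact_force: [-0.1, 2.2, 13.5]
finger_gap: 0.308
```

```bash
python3 -c "
from h import *
plan(.461,-.2365,.2,-1.815)"
```

```text
now 17.75 [ 0.4615 -0.2357  0.0759] yaw -1.8154 F [-0.1  2.2 13.5] gap 0.308
CMD 0.0044 -0.3102 0.0032 -0.0001
```

{"op": "move_arm", "data": {"commands": "0 -0.06 0 0 0.25;0 -0.16 0 0 0.25;0 -0.26 0 0 0.25;0 -0.31 0 0 0.25;0 -0.31 0 0 0.25"}}

```text
time_s: 18.25
ee_pos: [0.4613, -0.2352, 0.2033]
orientation: [-1.552, -0.009, -1.815]
contact_force: [0.0, -0.3, -0.7]
finger_gap: 0.308
```

```bash
python3 -c "
from h import *
planj(-18,-45,.2,90)
shot('wrist','w22');shot('side','s22',(250,100,500,300),3)"
```

```text
now 18.25 [ 0.4613 -0.2352  0.2033] yaw -1.8154 F [ 0.  -0.3 -0.7] gap 0.308
CMD -0.6544 0.0066 0.2251 -0.0698
jig now [-162.8 -280.9] deg 77.4
```

View pics/w22.png

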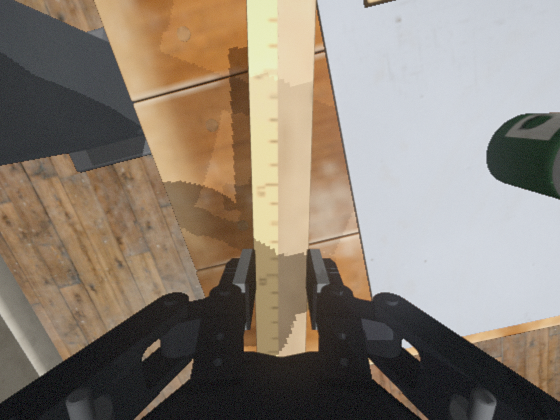

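View pics/s22.png

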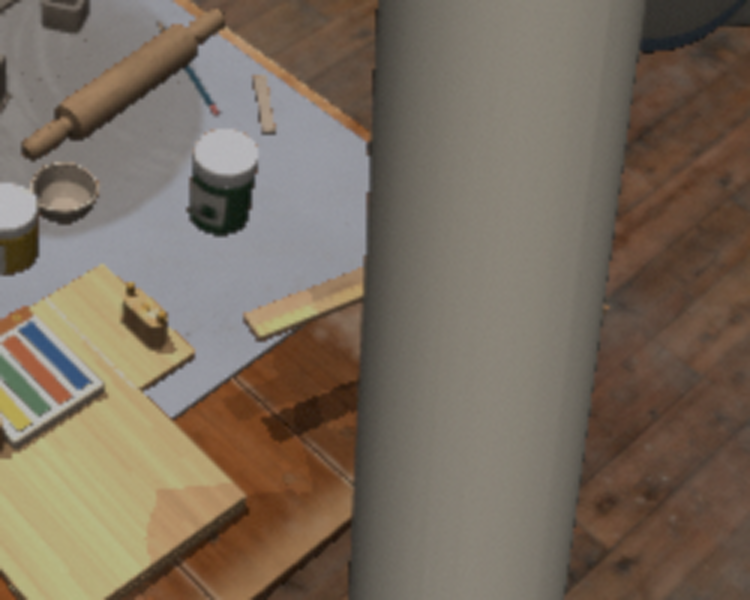

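The ruler is held level and centred (columns 250 to 318). I'll carry it over the posts.

{"op": "move_arm", "data": {"commands": "-0.65 0 0.22 -0.07 0.25;-0.65 0 0.22 -0.07 0.25;-0.65 0 0.22 -0.07 0.25;-0.65 0 0.22 -0.07 0.25;-0.65 0 0.22 -0.07 0.25"}}

```text
time_s: 18.85
ee_pos: [0.5956, -0.0222, 0.1983]
orientation: [-1.561, -0.01, -1.596]
contact_force: [0.7, -1.9, -0.4]
finger_gap: 0.305
```

```bash
python3 -c "
from h import *
planj(-18,-45,.17,90)"
```

```text
now 18.85 [ 0.5956 -0.0222  0.1983] yaw -1.5956 F [ 0.7 -1.9 -0.4] gap 0.305
CMD -0.0495 0.0706 0.0392 0.0002
jig now [-34.  -64.5] deg 90.0
```

{"op": "move_arm", "data": {"commands": "-0.05 0.02 0.039 0 0.25;-0.05 0.05 0.039 0 0.25;-0.05 0.07 0.039 0 0.25;-0.05 0.07 0.039 0 0.25;-0.05 0.07 0.039 0 0.25"}}

```text
time_s: 19.35
ee_pos: [0.6113, -0.0038, 0.1699]
orientation: [-1.562, -0.01, -1.597]
contact_force: [0.8, 0.1, 0.3]
finger_gap: 0.306
```

```bash
python3 -c "
from h import *
planj(-18,-45,.155,90)
shot('wrist','w23');shot('side','s23',(200,170,350,280),5)"
```

```text
now 19.35 [ 0.6113 -0.0038  0.1699] yaw -1.5968 F [0.8 0.1 0.3] gap 0.306
CMD -0.0022 0.0372 0.0014 -0.0002
jig now [-18.7 -45.7] deg 90.0
```

View pics/w23.png

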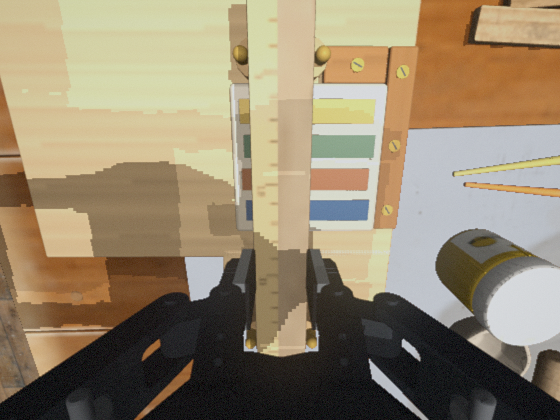

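View pics/s23.png

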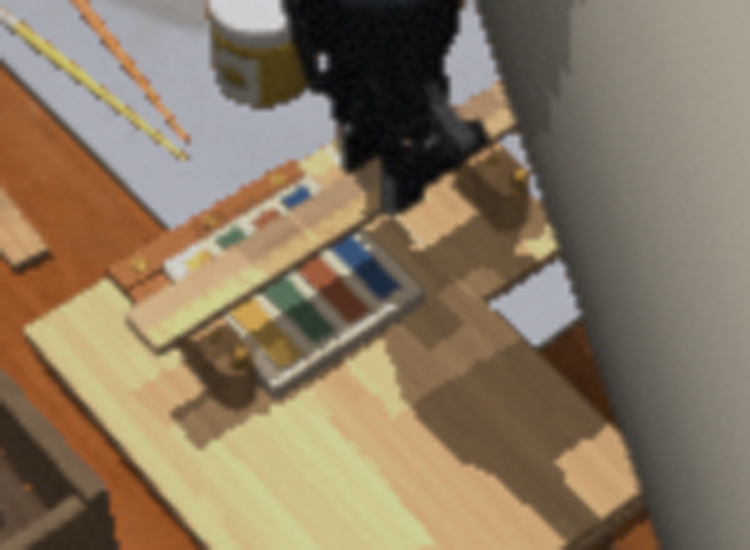

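The ruler's centreline (column 281) is midway between the pins, left pair at (240,54)/(323,54) and right pair at (251,342)/(312,342). I'll lower it.

{"op": "move_arm", "data": {"commands": "0 0.02 0.0005 0 0.25;0 0.04 0.0005 0 0.25;0 0.06 0.0005 0 0.25;0 0.074 0.0005 0 0.25;0 0.08 0.0005 0 0.25"}}

```text
time_s: 19.95
ee_pos: [0.6121, -0.0039, 0.1377]
orientation: [-1.562, -0.01, -1.597]
contact_force: [-0.6, -0.5, -0.4]
finger_gap: 0.301
```

```bash
python3 -c "
from h import *
planj(-18,-45,.1335,90)
shot('wrist','w24')"
```

```text
now 19.95 [ 0.6121 -0.0039  0.1377] yaw -1.5967 F [-0.6 -0.5 -0.4] gap 0.301
CMD -0.0023 0.0104 -0.0001 -0.0001
jig now [-18.  -45.9] deg 90.0
```

View pics/w24.png

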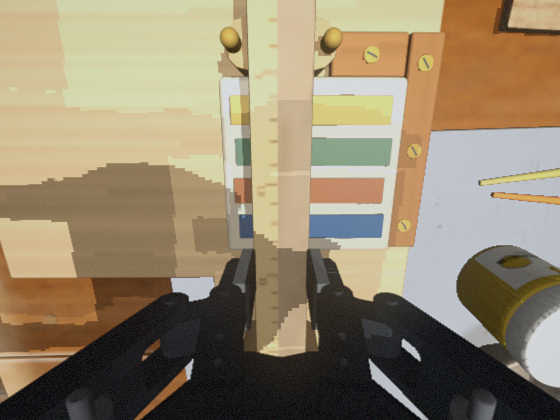

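The ruler (columns 248 to 315) sits between the left pins (230,38) and (334,38). I'll lower until it touches.

{"op": "move_arm", "data": {"commands": "0 0.004 0 0 0.25;0 0.007 0 0 0.25;0 0.009 0 0 0.25;0 0.011 0 0 0.25;0 0.011 0 0 0.25"}}

```text
time_s: 20.5
ee_pos: [0.6122, -0.0039, 0.134]
orientation: [-1.561, -0.01, -1.597]
contact_force: [-2.2, -0.4, 9.3]
finger_gap: 0.302
```

```bash
python3 -c "
from h import *
planj(-18,-45,.1335,90)"
```

```text
now 20.5 [ 0.6122 -0.0039  0.134 ] yaw -1.5967 F [-2.2 -0.4  9.3] gap 0.302
CMD -0.0023 0.0011 -0.0003 -0.0001
jig now [-17.9 -45.9] deg 90.0
```

It is touching (9 N up). I'll release and rise.

{"op": "move_arm", "data": {"commands": "0 0.002 0 0 0.4;0 0.002 0 0 0.6;0 0.002 0 0 0.6;0 -0.02 0 0 0.6;0 -0.08 0 0 0.6"}}

```text
time_s: 21.0
ee_pos: [0.6109, -0.0036, 0.1651]
orientation: [-1.564, -0.01, -1.597]
contact_force: [0.9, -0.3, -0.2]
finger_gap: 0.601
```

{"op": "move_arm", "data": {"commands": "0 -0.1 0 0 0.6;0 -0.2 0 0 0.6;0 -0.3 0 0 0.6;0 -0.38 0 0 0.6;0 -0.38 0 0 0.6"}}

```text
time_s: 21.5
ee_pos: [0.6114, -0.0022, 0.3225]
orientation: [-1.557, -0.01, -1.597]
contact_force: [0.7, 0.4, -0.0]
finger_gap: 0.603
```

```bash
python3 -c "
from h import *
planj(-18,-45,.1335,90)
shot('wrist','w25');shot('side','s25',(200,130,360,290),4);shot('scene','c25',(180,160,340,280),5)"
```

```text
now 21.5 [ 0.6114 -0.0022  0.3225] yaw -1.5967 F [ 0.7  0.4 -0. ] gap 0.603
CMD -0.0027 0.4724 -0.0051 -0.0001
jig now [-18.7 -44.1] deg 90.0
```

View pics/w25.png

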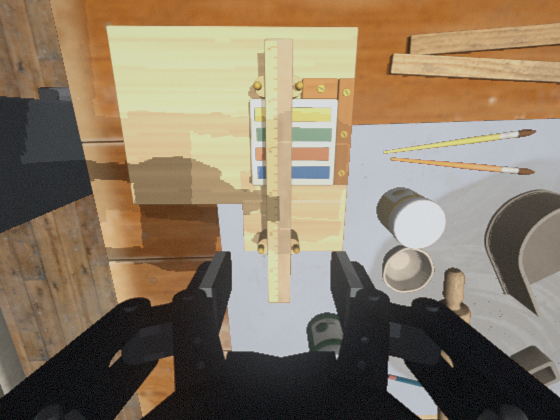

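View pics/s25.png

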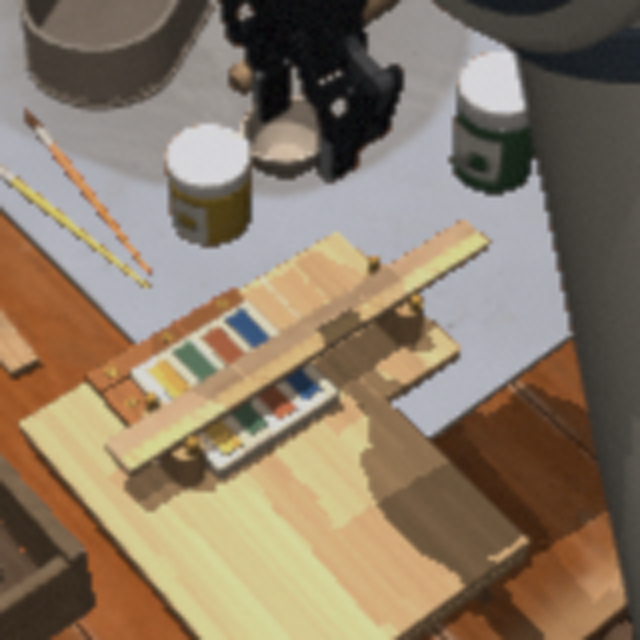

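View pics/c25.png

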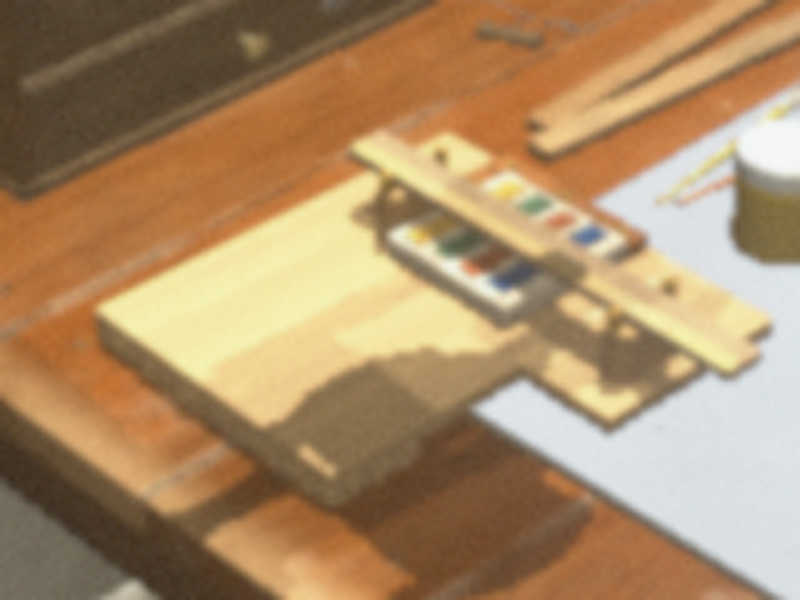

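All three views show the ruler lying on both posts between the pins (wrist: pins (257,86)/(299,86) and (264,247)/(295,247), ruler 265–292). One numeric check before handing in.

```bash
python3 - <<'E'
from h import *
z=np.load('w25.npz');cm=cam('wrist',{'ee_pos':z['pos'],'orientation':z['ori']})
r=w2j(ray(cm,[(265,39),(293,39),(291,302),(268,302)],.066));print('ruler corners',r.round(1).tolist(),'c',r.mean(0).round(1))
tilepose('w25',[(249,100),(338,100),(333,184),(252,184)])
P=pts(cm,z['d'])
for y in range(45,300,25): print(y,P[y,274:284,2].mean().round(4),end=' ')
print('pot lid',P[222,420],P[213,413]); 
E
```

```text
ruler corners [[-31.2, 102.7], [-3.9, 102.8], [-2.8, -195.9], [-32.2, -195.6]] c [-17.5 -46.5]
tile centre jig [-1.1  0.1] angle -0.05 res [[-0.3, 2.2], [0.4, 2.1], [0.9, -2.0], [-0.9, -2.3]]
s(contact from A) 18.1 gap to post -0.2 tool rel tile e,n -17.5 -44.3
45 0.0671 70 0.0669 95 0.0669 120 0.0993 145 0.099 170 0.0665 195 0.0667 220 0.0666 245 0.0667 270 0.0666 295 0.0669 pot lid [ 0.76964953 -0.04492125  0.08002121] [ 0.76019111 -0.0337046   0.08079948]
```

```bash
python3 -c "
from cell import job_done
print(job_done())"
```

```text
the job is handed in; nothing more can be done
None
```

I completed all three parts and handed the job in at about 21.6 s of the 72 s allowed. No verdict is reported.

**What I did:**
- **Pot:** I stood the yellow-banded pot upright on the work board beyond the jig.
- **Tile:** I pushed the tile onto the left post and turned it round the post with two fingertips on its edge. I then pushed it home against the far rail (about 9 N) and the left side (about 36 N).
- **Ruler:** I laid the ruler on both posts between the pins and withdrew the arm.

**Last checks (jig frame):**

| Item | Measured | Allowed |
|---|---|---|
| Tile centre | (-1.1, +0.1) mm | within 4 mm of both rails |
| Tile angle | about 0° | 3.4° |
| Ruler centre across | about 0.5 mm off | 6 mm |
| Ruler centre along | about 1.5 mm off | 40 mm |
| Ruler top height | about 67 mm above the table | about 66 mm when seated |

- **Odd readings:** Two of the 11 depth samples along the ruler read 99 mm. The samples on either side and all three pictures show it flat, so I took them as depth errors.
- **Residuals:** The tile's corner fit left about 2 mm at the corners. That matches the roughly 3% scale bias I saw in the wrist camera.
- **Checked by eye only:** The pictures show the pot upright and the green pot and bowl where they were. I took no closing measurement of these, and the glaze jar was not checked again after the start.
- **Stripes:** I saw no contact with them in the pictures, but had no direct force reading on them.

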